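# Seat the drive sprocket on the gearbox D-shaft and hold it home

## Robot

A 7-joint arm with a two-finger parallel gripper is mounted at the origin on the work surface. World frame = base frame: x ahead of the robot, y to its left, z up, the work surface at z = 0. Lengths are in m, angles in rad, forces in N, time in s.
With the tool pointing down it reaches from about 0.4 to 0.85 m from the base axis. Payload 4.5 kg.
Tool frame: the origin (TCP) lies at the very end of the fingers, on their centre line; the grasp point (between the pads) lies 19 mm behind it; z points along the fingers, y is the line along which they close (so a half turn about z gives the same grasp; the last joint's range is limited). The gripper opens to 88 mm and grips with 3 to 60 N. Pads are 18 mm wide; open, the fingers measure 123 mm over their backs; the gripper's body (75 mm by 187 mm) begins 45 mm behind the grasp point.
Start: joints at [1.376, 0.689, -0.195, 1.565, 0.157, 0.902, -0.215], TCP at [0.142, -0.609, 0.212] pointing down, gripper open.
Joint ranges: [-3.01, 3.01], [-0.46, 2.08], [-1.47, 1.51], [0.13, 2.56], [-1, 4.14], [0.04, 2.09], [-2.66, 2.66]. Speed limits (rad/s): [2.57, 2.57, 3.14, 3.14, 3.14, 3.14, 3.14].

## Interface

Orientations are given as a unit quaternion [x, y, z, w].
In Python, from plant import r, optics gives the robot as it stands.
- The arm moves only by the tool servo_tool, never from a script. Its arguments are lists of equal length, an entry for each row: "translation": the shift along the tool's x, y, z in m, a list of three; "turn": the turn, a rotation vector about the tool's x, y, z in rad, a list of three. In form: {"translation": [[dx, dy, dz], ...], "turn": [[rx, ry, rz], ...]}. A call has 1 to 10 rows; each row shifts and turns the commanded pose from where the row before left it, along the tool's axes as they then stand; what a row does not reach is not made up. A row lasts 1/8 s, in which the tool goes at most 62.5 mm and 10.7 degrees, less where a joint would pass 70% of its speed; a pose out of reach is approached as far as the arm can. A call is refused whole if a number of a shift passes 0.0625 or a number of a turn 0.188, either way. A call with a gripper value outside its range is refused whole. "grip" is the opening, from 0 (shut) to 1 (fully open), set as the call begins (left out, the last holds). The fingers move at their own pace and stop on an object; "grip_force" is the grip in N (left out, the last holds). Time passes only in rows, so rows that do not move let the fingers close. It gives the time, the measured TCP pose, the force, the opening and the grip force at its end, in the units of the state.
- r.get_state(): the state, without advancing time (a new reading comes with each control period).
- optics.snapshot(name): name is "side" or "top"; returns a dict with "img" (400x640x3 uint8, red, green, blue), "z_map" (400x640 float32, m along the optical axis (not along the pixel's ray), 0 where there is no reading), "mtx" (3x3 intrinsics, pixels), "R" (3x3) and "t" (3): a world point X has camera coordinates R X + t. Camera axes: x right, y down, z forward; pixel columns grow to the right and rows downward; lengths in m; the calibration is good to about 2 mm. A picture is of the moment at which its call begins.
- r.finish_job(): hands the job in; it is judged then, once.
The state is a dict: "clock": time; "q": joint angles; "qd": joint speeds; "joint_torque": joint torques, N m; "tool_pos": TCP position; "eef_rot": TCP orientation; "contact_force": force on the tool from outside, world axes, zero at the start; "moment": the same for the moment, N m; "opening": opening from 0.0 (shut) to 1.0 (fully open); "finger_force": force on a finger pad.
Only numpy, scipy, OpenCV 4.12 (cv2) and the standard library are available. Lean on these libraries where they do the work, as an engineer would, in place of code of your own. Each camera call takes 0.05 s, during which the arm holds its last target. There are 200 camera calls.

## Task

Three look-alike green drive sprockets lie on the desk: pick up the middle-sized one, the only one whose D-shaped bore fits the steel D-shaft standing up from the tank gearbox, turn it so that its flat (white stripe) matches the shaft's flat (white stripe), and push it down the shaft until the sprung brass collar under it is pressed fully home. Keep gripping it and keep pressing it down: the program finishes while holding, without letting go. Leave the other two sprockets, the turret, the nippers, the sanding stick and the pin vise where they lie.

Things in the scene. Friction and masses are not known exactly. Their poses are not given: they have to be found in the camera images.
- sprocket_mid: Middle drive sprocket: fits the shaft, 1 mm play all round. About 50 g; grip the hub's sides. Green, loose, hub up; origin on bore axis at the underside, z up. Disc 61 mm over the teeth (54 between), 10 mm thick; square hub 28 x 28 mm (sides along x, y), top 38 mm above underside. D-bore right through: 14 mm across, flat 4 mm from axis on the +x side, where white stripes on hub and disc point.
- sprocket_small: Smallest drive sprocket, bore too small; leave alone. Green, loose, hub up; origin on bore axis at the underside, z up. Disc 51 mm over the teeth (44 between), 10 mm thick; square hub 28 x 28 mm (sides along x, y), top 38 mm above underside. D-bore right through: 10 mm across, flat 2.7 mm from axis on the +x side, where white stripes on hub and disc point.
- sprocket_large: Largest drive sprocket, bore too big; leave alone. Green, loose, hub up; origin on bore axis at the underside, z up. Disc 73 mm over the teeth (66 between), 10 mm thick; square hub 28 x 28 mm (sides along x, y), top 38 mm above underside. D-bore right through: 19 mm across, flat 6 mm from axis on the +x side, where white stripes on hub and disc point.
- shaft: Fixed upright steel D-shaft, 12 mm across, cannot turn. Origin on its axis at the gearbox's top face, 40 mm above the desk, z up. Flat 3 mm from the axis on the +x side, where white stripes on collar and black plate point. Full D up to 28 mm above origin, then a tapered nose to 35 mm (1.5 mm off axis to -x). The sprocket fits only with its x along this x (0.2 rad play).
- collar (a joint): Sprung brass collar, a disc 26 mm across around the shaft, which the sprocket's underside pushes down. 0 = up, top face 12 mm above the shaft's origin; 0.006 m = fully down on its stop, top face 6 mm above it. Spring: about 4 N up, 8.5 N fully down.
- gearbox: Aluminium gearbox of a large motorised tank model, fixed to the desk, 106 x 86 x 40 mm, a dark motor 32 mm across and 45 mm long sticking out of its -y side. Origin at the centre of its underside. The shaft stands at its centre.
- turret: Grey plastic tank turret, loose, 88 mm across, 44 mm high with hatch, gun barrel pointing 115 mm from the centre along its -x. Origin at the centre of the underside. Not part of the job; leave it where it is.
- nippers: Steel sprue nippers with red grips lying flat, loose, about 130 x 52 x 12 mm, jaws to +x. Origin on the desk under the pivot. Not part of the job; leave it where it is.
- sanding_stick: White sanding stick lying flat, loose, 160 x 20 x 5 mm, long along its x. Origin at the centre of the underside. Not part of the job; leave it where it is.
- pin_vise: Squat aluminium pin vise standing upright, loose, 28 mm across, 46 mm high. Origin at the centre of the underside. Not part of the job; leave it where it is.
Things that resemble listed ones, but are neither listed nor needed, are in the scene too. Leave any blue, orange or purple look-alike of the sprocket_mid alone.

How it is judged:
By the outcome, as a careful person would: the job done as asked, in the order asked, and still so for the second after the job is handed in, while the arm keeps its last pose, push and grip.
It also fails if it takes over 38 s, if anything falls off the work surface, if the arm or the gripper's body presses on something with over 40 N, if the wrist force passes 120 N, or if a joint passes its speed limit or range.

## Working session

There is one attempt and no reset: what is moved stays moved. The work goes in short steps, Python scripts to look and compute and a tool call to move; the robot and the scene stay as the last step left them, time stands still between calls to the robot, and variables do not carry over. Pictures are saved under pics/ and viewed, at most 10 in all, crops included, and the job is handed in when it is done.

Besides the shell and the picture viewer there is one more tool, called after "Call:" by a JSON object that holds its "op" and its "data", one argument or row to a line. servo_tool: Moves the arm, as the interface text tells. Its arguments: {"type":"object","properties":{"translation":{"type":"array"},"turn":{"type":"array"},"grip":{"type":"number"},"grip_force":{"type":"number"}},"required":["translation","turn"]}

```bash
mkdir -p pics; ls
python3 - <<'E'
from plant import r, optics
import cv2,numpy as np
for n in("top","side"):
    s=optics.snapshot(n); cv2.imwrite(f"pics/{n}0.png",s["img"][:,:,::-1]); np.savez(f"{n}0.npz",**s)
    print(n,s["mtx"].tolist(),s["R"].round(4).tolist(),s["t"].round(4).tolist())
s=r.get_state();print(s["clock"],s["tool_pos"],s["eef_rot"],s["opening"])
E
```

```text
pics
top [[467.9271114048302, 0.0, 321.93481373748494], [0.0, 467.9271114048302, 201.15712833580946], [0.0, 0.0, 1.0]] [[-0.0062, -0.9997, -0.022], [-0.9899, 0.0092, -0.1415], [0.1417, 0.0209, -0.9897]] [-0.0918, 0.5502, 1.4013]
side [[378.19397458935396, 0.0, 317.1558537438238], [0.0, 378.19397458935396, 202.95728626436477], [0.0, 0.0, 1.0]] [[-0.9944, -0.106, 0.0017], [-0.0746, 0.6886, -0.7213], [0.0753, -0.7173, -0.6927]] [0.5331, 0.1628, 0.8946]
0.1 [ 0.14159262 -0.60813619  0.21161401] [ 9.93458438e-01  1.14191492e-01 -1.45902198e-04 -7.82976513e-04] 1.004617724508871
```

View pics/top0.png

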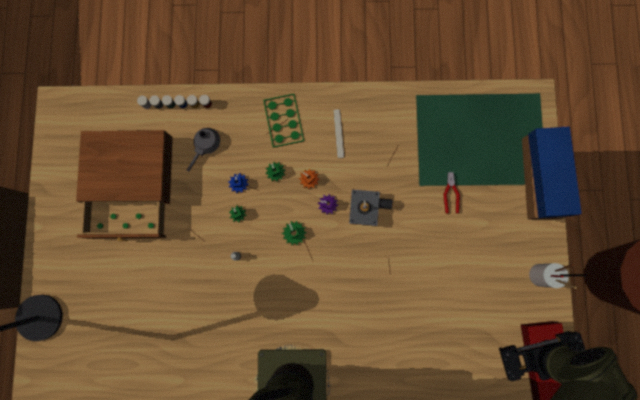

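View pics/side0.png

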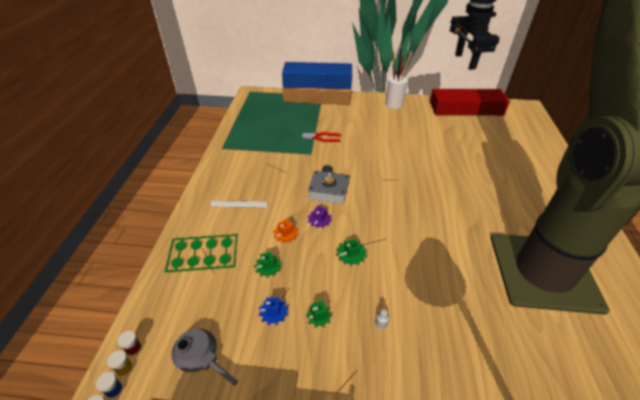

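The top view shows green sprockets at (275,171), (238,213) and (293,233), with the gearbox and shaft at (365,207). In the side view they are at (268,264), (319,314), (351,251) and (329,183). Next I'll enlarge crops.

Run:
```python
import cv2,numpy as np
T=np.load("top0.npz")["img"][:,:,::-1];S=np.load("side0.npz")["img"][:,:,::-1]
def c(I,u,v,h=20,k=10):
    return cv2.resize(I[v-h:v+h,u-h:u+h],(400,300) if 0 else (300,300),interpolation=cv2.INTER_CUBIC)
a=np.vstack([np.hstack([c(T,275,171),c(T,365,207,20)]),np.hstack([c(S,268,264),c(S,329,183)])])
cv2.imwrite("pics/c1.png",np.clip(a*1.5,0,255).astype(np.uint8))
for n,pts in(("top",[(275,171),(238,213),(293,233)]),):
    d=np.load(n+"0.npz");I=d["img"].astype(int);g=(I[...,1]>I[...,0]*1.8)&(I[...,1]>I[...,2]*1.3)
    K,R,t=d["mtx"],d["R"],d["t"]
    for u,v in pts:
        m=g[v-20:v+20,u-20:u+20];vs,us=np.nonzero(m);us+=u-20;vs+=v-20
        z=d["z_map"][vs,us]; P=(np.linalg.inv(K)@np.vstack([us*z,vs*z,z])-t[:,None]).T@R
        lo=P[(P[:,2]>.003)&(P[:,2]<.02)]; hi=P[P[:,2]>.03]
        print(u,v,m.sum(),P[:,2].max().round(4),lo.min(0).round(3),lo.max(0).round(3),hi.mean(0).round(4),len(hi))
```

```text
275 171 177 0.0487 [0.625 0.028 0.003] [0.674 0.078 0.019] [0.6488 0.0536 0.0381] 63
238 213 116 0.0448 [0.496 0.152 0.004] [0.534 0.177 0.019] [0.5143 0.1694 0.0373] 63
293 233 266 1.4627 [ 0.423 -0.039  0.003] [0.486 0.024 0.018] [ 0.4516 -0.0071  0.0673] 48
```

View pics/c1.png

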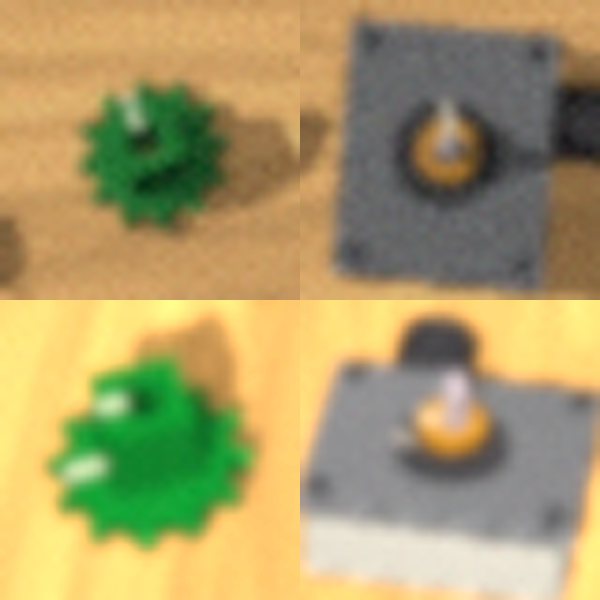

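The crops show the middle sprocket's bore at about top (274.5,170) and side (268,258). Its stripes point up-left in top and left in side. The shaft tip is at top (365,207) and side (330,173). The size extents (small about 45, mid about 55, large about 70 mm) confirm the pick. Next I'll fit models to both views to get poses.

```bash
cat > h.py <<'E'
import cv2,numpy as np
from scipy.optimize import least_squares, minimize
def load(n): return dict(np.load(n))
def proj(d,P):
    c=np.atleast_2d(P)@d["R"].T+d["t"]; p=c@d["mtx"].T; return p[:,:2]/p[:,2:]
def tri(ds,px):
    f=lambda X:np.concatenate([proj(d,X)[0]-p for d,p in zip(ds,px)])
    s=least_squares(f,[.6,0,.05]); return s.x,np.sqrt((s.fun**2).mean())
def ray(d,p,z):
    v=d["R"].T@np.linalg.inv(d["mtx"])@[*p,1]; o=-d["R"].T@d["t"]; return o+v*(z-o[2])/v[2]
def pose(parts,x,y,z,a):
    c,s=np.cos(a),np.sin(a);Rz=np.array([[c,-s,0],[s,c,0],[0,0,1]])
    return [P@Rz.T+[x,y,z] for P in parts]
def cyl(r,z0,z1):
    t=np.linspace(0,2*np.pi,40,endpoint=False);return np.vstack([np.c_[r*np.cos(t),r*np.sin(t),0*t+z] for z in(z0,z1)])
def box(a,b,z0,z1): return np.array([[i*a/2,j*b/2,z] for i in(-1,1) for j in(-1,1) for z in(z0,z1)])
def sil(d,parts,roi,k=8):
    u0,v0,u1,v1=roi; m=np.zeros(((v1-v0)*k,(u1-u0)*k),np.uint8)
    for P in parts:
        q=((proj(d,P)-[u0-.5,v0-.5])*k).astype(np.float32)
        cv2.fillConvexPoly(m,np.round(cv2.convexHull(q)).astype(np.int32),1)
    return cv2.resize(m.astype(np.float32),(u1-u0,v1-v0),interpolation=cv2.INTER_AREA)
def fit(ds,masks,rois,parts,x0,step):
    f=lambda x:sum(((sil(d,pose(parts,*x),ro)-m)**2).sum()/m.sum() for d,m,ro in zip(ds,masks,rois))
    S=np.vstack([x0]+[np.array(x0)+np.eye(4)[i]*step[i] for i in range(4)])
    o=minimize(f,x0,method="Nelder-Mead",options=dict(initial_simplex=S,xatol=1e-5,fatol=1e-5,maxiter=400));return o.x,o.fun
E
python3 - <<'E'
from h import *
T,S=load("top0.npz"),load("side0.npz")
c=lambda u,v,x,y:np.array([u-20+(x+.5)/7.5-.5,v-20+(y+.5)/7.5-.5])
X,e=tri([T,S],[c(275,171,146,140),c(268,264,150,102)]);print("bore top",X,e)
X,e=tri([T,S],[c(365,207,150,147),c(329,183,157,75)]);print("shaft tip",X,e)
rois=[(255,151,295,191),(248,244,288,284)];ms=[]
for d,ro in((T,rois[0]),(S,rois[1])):
    I=d["img"][ro[1]:ro[3],ro[0]:ro[2]].astype(int);m=((I[...,1]>I[...,0]*1.2)&(I[...,1]>I[...,2]*1.1)).astype(np.uint8)
    m=cv2.morphologyEx(m,cv2.MORPH_CLOSE,np.ones((5,5)));ms.append(m.astype(float));print(m.sum())
parts=[cyl(.0290,0,.01),box(.028,.028,0,.038)]
for a in(.1,.35,.6): print("mid",fit([T,S],ms,rois,parts,[.648,.053,0,a],[.004,.004,.003,.15]))
for i,(d,ro) in enumerate(((T,rois[0]),(S,rois[1]))): print(i,fit([d],[ms[i]],[ro],parts,[.648,.053,0,.35],[.004,.004,0,.15]))
# stripes side
a=ray(S,c(268,264,113,104),.038);b=ray(S,c(268,264,85,167),.010);o=ray(S,c(268,264,150,102),.038)
print("stripes",a,b,o)
a=ray(T,c(275,171,127,97),.038);print(a,ray(T,c(275,171,146,140),.038))
# gearbox top face
z=T["z_map"];v,u=np.mgrid[180:236,335:400];v=v.ravel();u=u.ravel();zz=z[v,u]
P=(np.linalg.inv(T["mtx"])@np.vstack([u*zz,v*zz,zz])-T["t"][:,None]).T@T["R"]
g=P[(abs(P[:,2]-.04)<.006)];print("gb z",np.median(g[:,2]),len(g),cv2.minAreaRect(g[:,:2].astype(np.float32)*1000))
p=[ray(T,c(365,207,*q),.04) for q in((58,18),(258,37),(243,288),(34,270))];print(np.array(p).round(4),np.mean(p,0))
p=[ray(S,c(329,183,*q),.04) for q in((43,57),(298,90),(270,235),(3,210))];print(np.array(p).round(4),np.mean(p,0))
E
```

```text
bore top [0.64867682 0.05275175 0.03430168] 0.6695715857935425
shaft tip [ 0.52686904 -0.22410943  0.07387075] 0.26811475764624954
246
443
mid (array([6.50307210e-01, 5.39175911e-02, 4.14653545e-04, 2.00370847e-01]), np.float64(0.20155771746218273))
mid (array([ 6.49981848e-01,  5.37757949e-02, -9.21590322e-05,  4.06306062e-01]), np.float64(0.19942420332615873))
mid (array([6.50182405e-01, 5.36813130e-02, 4.16367113e-04, 5.06541460e-01]), np.float64(0.2020815720295897))
0 (array([0.65140635, 0.05402021, 0.        , 0.35716466]), np.float64(0.09038860041920732))
1 (array([0.6491683 , 0.05387038, 0.        , 0.46174282]), np.float64(0.08255535323786682))
stripes [0.65706636 0.05781578 0.038     ] [0.66792307 0.06207069 0.01      ] [0.64586046 0.05582564 0.038     ]
[0.66963487 0.06055985 0.038     ] [0.65129985 0.05248389 0.038     ]
gb z 0.040523541263258384 893 ((527.1806640625, -243.69374084472656), (126.26217651367188, 107.11519622802734), 84.34557342529297)
[[ 0.5863 -0.1899  0.04  ]
 [ 0.5776 -0.2716  0.04  ]
 [ 0.4745 -0.2631  0.04  ]
 [ 0.4825 -0.1785  0.04  ]] [ 0.53020545 -0.22578336  0.04      ]
[[ 0.5735 -0.2715  0.04  ]
 [ 0.4738 -0.2621  0.04  ]
 [ 0.4801 -0.1784  0.04  ]
 [ 0.5782 -0.1814  0.04  ]] [ 0.52640433 -0.223375    0.04      ]
```

Call:
{"op": "servo_tool", "data": {
  "translation": [
    [0.04,-0.033,0],
    [0.04,-0.033,0],
    [0.04,-0.033,0],
    [0.04,-0.033,0],
    [0.04,-0.033,0],
    [0.04,-0.033,0],
    [0.04,-0.033,0],
    [0.04,-0.033,0]
  ],
  "turn": [
    [0,0,0],
    [0,0,0],
    [0,0,0],
    [0,0,0],
    [0,0,0],
    [0,0,0],
    [0,0,0],
    [0,0,0]
  ],
  "grip": 0.6
}}

```text
clock: 1.1
tool_pos: [0.3943, -0.2776, 0.2122]
eef_rot: [0.993, 0.114, -0.0, -0.0]
contact_force: [0.0, -0.2, 0.5]
opening: 0.604
finger_force: 0.0
```

Call:
{"op": "servo_tool", "data": {
  "translation": [
    [0.04,-0.033,0],
    [0.04,-0.033,0],
    [0.04,-0.033,0],
    [0.04,-0.033,0],
    [0.04,-0.033,0],
    [0.04,-0.033,0.03],
    [0.04,-0.033,0.03],
    [0.04,-0.033,0.03],
    [0,0,0],
    [0,0,0]
  ],
  "turn": [
    [0,0,0],
    [0,0,0],
    [0,0,0],
    [0,0,0],
    [0,0,0],
    [0,0,0],
    [0,0,0],
    [0,0,-0.19],
    [0,0,0],
    [0,0,0]
  ]
}}

```text
out of range; nothing moved
```

Call:
{"op": "servo_tool", "data": {
  "translation": [
    [0.04,-0.033,0],
    [0.04,-0.033,0],
    [0.04,-0.033,0],
    [0.04,-0.033,0],
    [0.04,-0.033,0],
    [0.04,-0.033,0.03],
    [0.04,-0.033,0.03],
    [0.04,-0.033,0.03],
    [0,0,0],
    [0,0,0]
  ],
  "turn": [
    [0,0,0],
    [0,0,0],
    [0,0,0],
    [0,0,0],
    [0,0,0],
    [0,0,0],
    [0,0,0],
    [0,0,0],
    [0,0,-0.18],
    [0,0,0]
  ]
}}

```text
clock: 2.35
tool_pos: [0.6448, 0.0509, 0.1213]
eef_rot: [0.979, 0.202, -0.001, -0.0]
contact_force: [0.4, -0.8, 0.4]
opening: 0.599
finger_force: 0.0
```

Run:
```python
from plant import r, optics
from h import *
from scipy.spatial.transform import Rotation as Q
s=r.get_state();R=Q.from_quat(s["eef_rot"]);print(s["clock"],s["tool_pos"],R.as_matrix().round(4).tolist(),s["q"])
print(R.inv().apply(np.array([.650,.0538,.014])-s["tool_pos"]))
a=[]
for n in("top","side"):
    d=optics.snapshot(n);u,v=proj(d,s["tool_pos"]-[0,0,.04])[0].astype(int);print(n,u,v)
    a.append(cv2.resize(d["img"][v-35:v+35,u-35:u+35,::-1],(400,400),interpolation=cv2.INTER_CUBIC))
cv2.imwrite("pics/c2.png",np.clip(np.hstack(a)*1.4,0,255).astype(np.uint8))
```

```text
2.35 [0.64478975 0.05088448 0.1212559 ] [[0.918, 0.3966, -0.0019], [0.3966, -0.918, -0.0], [-0.0017, -0.0007, -1.0]] [-0.0743751   0.82673932 -0.1413365   1.57434737  0.1517102   0.75312421
 -1.44470654]
[ 0.00612513 -0.00053417  0.10724585]
top 272 168
side 266 243
```

View pics/c2.png

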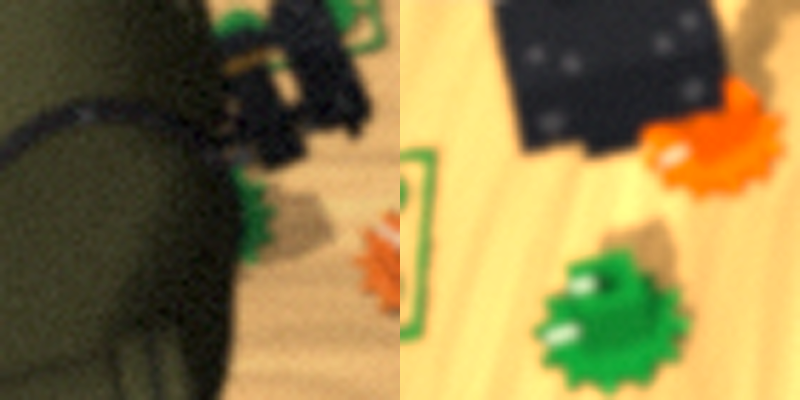

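The side crop shows the gripper above the sprocket, with the orange look-alike clear of it; the arm hides the top view. Now I'll descend and grip.

Call:
{"op": "servo_tool", "data": {
  "translation": [
    [0.006,-0.0005,0.03],
    [0,0,0.03],
    [0,0,0.03],
    [0,0,0.016],
    [0,0,0],
    [0,0,0]
  ],
  "turn": [
    [0,0,0],
    [0,0,0],
    [0,0,0],
    [0,0,0],
    [0,0,0],
    [0,0,0]
  ]
}}

```text
clock: 3.2
tool_pos: [0.6517, 0.0534, 0.0176]
eef_rot: [0.979, 0.203, 0.001, 0.0]
contact_force: [0.7, -0.4, -0.1]
opening: 0.599
finger_force: 0.0
```

Call:
{"op": "servo_tool", "data": {
  "translation": [
    [0,0,0],
    [0,0,0],
    [0,0,0],
    [0,0,0],
    [0,0,0],
    [0,0,0]
  ],
  "turn": [
    [0,0,0],
    [0,0,0],
    [0,0,0],
    [0,0,0],
    [0,0,0],
    [0,0,0]
  ],
  "grip": 0.2,
  "grip_force": 35
}}

```text
clock: 3.95
tool_pos: [0.6506, 0.0535, 0.0162]
eef_rot: [0.979, 0.203, -0.0, 0.0]
contact_force: [0.3, -0.3, -0.2]
opening: 0.197
finger_force: 0.0
```

The opening went below the hub width with no force, so I'm looking.

Run:
```python
from plant import r, optics
from h import *
a=[]
s=r.get_state()
for n in("top","side"):
    d=optics.snapshot(n);u,v=proj(d,s["tool_pos"])[0].astype(int);print(n,u,v,s["tool_pos"],s["opening"],s["q"])
    h=30;a.append(cv2.resize(d["img"][v-h:v+h,u-h:u+h,::-1],(400,400),interpolation=cv2.INTER_CUBIC))
cv2.imwrite("pics/c3.png",np.clip(np.hstack(a)*1.6,0,255).astype(np.uint8))
```

```text
top 274 170 [0.65060914 0.05348536 0.01624395] 0.19708165057677834 [-0.09095636  0.98001816 -0.11648447  1.5973549   0.17864179  0.57477138
 -1.46848271]
side 266 261 [0.65060914 0.05348536 0.01624395] 0.19708165057677834 [-0.09095636  0.98001816 -0.11648447  1.5973549   0.17864179  0.57477138
 -1.46848271]
```

View pics/c3.png

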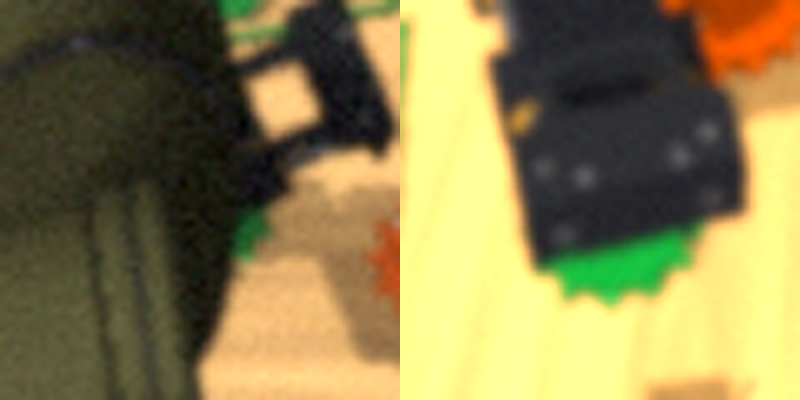

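The fingers surround the hub, but there is no contact reading yet. I'll command them fully shut and check.

Call:
{"op": "servo_tool", "data": {
  "translation": [
    [0,0,0],
    [0,0,0],
    [0,0,0],
    [0,0,0]
  ],
  "turn": [
    [0,0,0],
    [0,0,0],
    [0,0,0],
    [0,0,0]
  ],
  "grip": 0,
  "grip_force": 35
}}

```text
clock: 4.55
tool_pos: [0.6507, 0.0535, 0.0163]
eef_rot: [0.979, 0.203, 0.0, 0.0]
contact_force: [0.3, 0.6, -0.5]
opening: 0.009
finger_force: 0.0
```

Run:
```python
from plant import r, optics
from h import *
s=r.get_state()
for n in("side","top"):
    d=optics.snapshot(n);np.savez(n+"4.npz",**d);K=d["mtx"]
    u,v=proj(d,s["tool_pos"])[0].astype(int);h=40
    vv,uu=np.mgrid[v-h:v+h,u-h:u+h];vv=vv.ravel();uu=uu.ravel();z=d["z_map"][vv,uu]
    P=(np.linalg.inv(K)@np.vstack([uu*z,vv*z,z])-d["t"][:,None]).T@d["R"]
    I=d["img"][vv,uu].astype(int)
    dark=(I.max(1)<60)&(z>0)&(P[:,2]<.06)&(P[:,2]>0.008)
    g=(I[:,1]>I[:,0]*1.5)&(I[:,1]>I[:,2]*1.3)&(z>0)&(P[:,2]<.1)
    print(n,dark.sum(),P[dark].min(0) if dark.any() else 0,P[dark].max(0) if dark.any() else 0,np.median(P[dark],0))
    print(g.sum(),np.percentile(P[g],[2,50,98],axis=0).round(3).tolist())
    if n=="side": cv2.imwrite("pics/c4.png",cv2.resize(np.clip(d["img"][v-50:v+50,u-60:u+60,::-1]*1.3,0,255).astype(np.uint8),(720,600),interpolation=cv2.INTER_CUBIC))
    print(u,v)
```

```text
side 2 [0.62278589 0.05742642 0.01041881] [0.66155306 0.0679976  0.01353843] [0.64216947 0.06271201 0.01197862]
202 [[0.623, -0.024, 0.002], [0.652, 0.067, 0.009], [0.77, 0.083, 0.014]]
266 261
top 19 [ 0.6284283  -0.01045899  0.00804551] [0.76660935 0.05404061 0.0170901 ] [0.64183409 0.03373669 0.0107448 ]
113 [[0.634, -0.019, 0.0], [0.764, 0.034, 0.006], [0.787, 0.054, 0.013]]
274 170
```

View pics/c4.png

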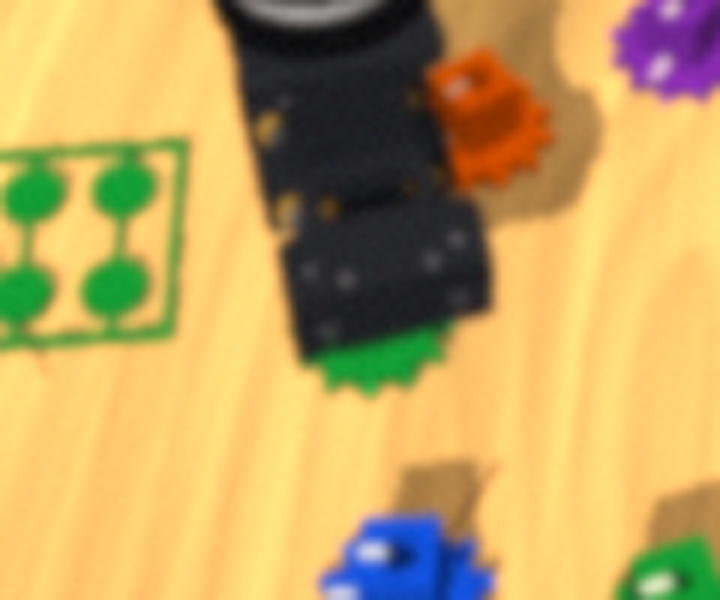

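The side view shows the gripper body hiding the fingers and the hub. The sprocket's disc edge is at side (267.6,276), the same as before, so it hasn't moved. I'll check the reported TCP against the start pictures, where the fingers can be seen.

Run:
```python
from h import *
from plant import r
a=[]
for n in("side0.npz","top0.npz"):
    d=load(n);p=proj(d,[[.1416,-.6081,.2116],[.1416,-.6081,.2306],[.1416,-.6081,.2756]]);print(n,p.round(1).tolist(),)
    u,v=p[0].astype(int);I=cv2.copyMakeBorder(d["img"],60,60,60,60,cv2.BORDER_CONSTANT)[v+10:v+110,u+10:u+110,::-1]
    I=cv2.resize(np.clip(I*2.,0,255).astype(np.uint8),(400,400),interpolation=cv2.INTER_CUBIC)
    for q in p: cv2.circle(I,tuple(int(k) for k in (q-[u-50,v-50]+.5)*4),3,(0,0,255),1)
    a.append(I)
cv2.imwrite("pics/c5.png",np.hstack(a))
s=r.get_state();print({k:np.round(v,3) for k,v in s.items()})
```

```text
side0.npz [[461.8, 70.3], [463.5, 64.4], [467.5, 50.0]]
top0.npz [[521.2, 347.3], [524.2, 348.5], [531.7, 351.7]]
{'clock': np.float64(4.65), 'q': array([-0.091,  0.98 , -0.116,  1.597,  0.179,  0.575, -1.468]), 'qd': array([ 0.001, -0.   , -0.   ,  0.002,  0.001, -0.001, -0.001]), 'joint_torque': array([ 0.0000e+00, -5.9544e+01, -3.3200e-01, -1.0681e+01, -6.0000e-03,
       -7.4000e-02,  0.0000e+00]), 'tool_pos': array([0.651, 0.053, 0.016]), 'eef_rot': array([ 0.979,  0.203, -0.   ,  0.   ]), 'contact_force': array([ 0.354,  0.55 , -0.011]), 'moment': array([-0.006,  0.003, -0.008]), 'finger_force': np.float64(0.0), 'opening': np.float64(0.005)}
```

View pics/c5.png

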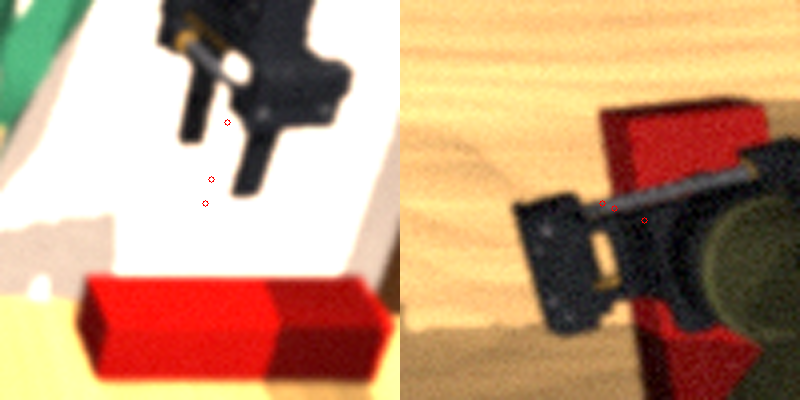

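The side crop shows the fingertips at about (473,68) and (458.5,55.5), with their midpoint about 9 px above the projected TCP. The real tips may be well above the reported TCP. I'll check with the depth map.

Run:
```python
from h import *
d=load("side0.npz");t=np.array([.1416,-.6081,.2116]);y=np.array([.2266,-.974,0])
for s in(-.0615,-.044,.044,.0615): print(s,proj(d,t+s*y).round(1))
K=d["mtx"]
vv,uu=np.mgrid[20:75,440:500];vv=vv.ravel();uu=uu.ravel();z=d["z_map"][vv,uu]
P=(np.linalg.inv(K)@np.vstack([uu*z,vv*z,z])-d["t"][:,None]).T@d["R"]
I=d["img"][vv,uu];k=(I.max(1)<70)&(z>0)&(np.linalg.norm(P-t,axis=1)<.15)
Q=P[k]-t;L=np.c_[Q@[.974,.2266,0],Q@y,Q[:,2]]
for lo in np.arange(-.03,.12,.01):
    m=(L[:,2]>=lo)&(L[:,2]<lo+.01)
    if m.any(): print(round(lo,3),m.sum(),L[m].min(0).round(3),L[m].max(0).round(3))
for u,v in((473,66),(458,53)):
    for dv in(-4,-2,0,2): print(u,v+dv,d["z_map"][v+dv,u])
```

```text
-0.0615 [[469.8  79.1]]
-0.044 [[467.5  76.6]]
0.044 [[456.5  64.4]]
0.0615 [[454.4  62.1]]
0.02 1 [0.002 0.047 0.029] [0.002 0.047 0.029]
0.03 31 [-0.007 -0.059  0.03 ] [0.01  0.051 0.04 ]
0.04 38 [-0.008 -0.061  0.04 ] [0.01  0.057 0.05 ]
0.05 40 [-0.007 -0.062  0.05 ] [0.009 0.055 0.06 ]
0.06 42 [-0.006 -0.063  0.061] [0.01  0.054 0.07 ]
0.07 47 [-0.013 -0.063  0.071] [0.01  0.058 0.08 ]
0.08 19 [-0.013 -0.064  0.08 ] [0.012 0.061 0.09 ]
0.09 71 [-0.032 -0.087  0.09 ] [0.033 0.076 0.1  ]
0.1 161 [-0.031 -0.088  0.1  ] [0.035 0.084 0.11 ]
0.11 122 [-0.031 -0.092  0.11 ] [0.035 0.084 0.12 ]
473 62 1.1160856
473 64 1.123973
473 66 1.1239011
473 68 1.1305329
458 49 1.1961195
458 51 1.1903412
458 53 1.2003456
458 55 1.2079576
```

The fingers are centred laterally, but their true tips are about 29 mm above the reported TCP, so they closed just above the hub. I'll open and go about 29 mm lower in small steps, watching the force.

Call:
{"op": "servo_tool", "data": {
  "translation": [
    [0,0,0],
    [0,0,0],
    [0,0,0],
    [0,0,0],
    [0,0,0],
    [0,0,0]
  ],
  "turn": [
    [0,0,0],
    [0,0,0],
    [0,0,0],
    [0,0,0],
    [0,0,0],
    [0,0,0]
  ],
  "grip": 0.6
}}

```text
clock: 5.4
tool_pos: [0.6507, 0.0535, 0.0163]
eef_rot: [0.979, 0.203, 0.0, 0.0]
contact_force: [-0.6, 0.5, 0.2]
opening: 0.599
finger_force: 0.0
```

Call:
{"op": "servo_tool", "data": {
  "translation": [
    [0,0,0.01],
    [0,0,0.008],
    [0,0,0.006],
    [0,0,0.003],
    [0,0,0]
  ],
  "turn": [
    [0,0,0],
    [0,0,0],
    [0,0,0],
    [0,0,0],
    [0,0,0]
  ]
}}

```text
clock: 6.02
tool_pos: [0.6505, 0.0535, -0.011]
eef_rot: [0.979, 0.203, -0.0, 0.0]
contact_force: [0.4, 0.4, 0.6]
opening: 0.6
finger_force: 0.0
```

Call:
{"op": "servo_tool", "data": {
  "translation": [
    [0,0,0.002],
    [0,0,0],
    [0,0,0],
    [0,0,0],
    [0,0,0],
    [0,0,0]
  ],
  "turn": [
    [0,0,0],
    [0,0,0],
    [0,0,0],
    [0,0,0],
    [0,0,0],
    [0,0,0]
  ],
  "grip": 0.1,
  "grip_force": 35
}}

```text
clock: 6.78
tool_pos: [0.6507, 0.0536, -0.0126]
eef_rot: [0.979, 0.203, 0.0, 0.0]
contact_force: [-0.9, 0.1, 1.2]
opening: 0.314
finger_force: 35.0
```

Gripped at 27.6 mm and 35 N. Lift, turn to the shaft's yaw, and move over the shaft.

Call:
{"op": "servo_tool", "data": {
  "translation": [
    [0,0,-0.02],
    [0,0,-0.04],
    [0,0,-0.04],
    [0,0,0],
    [0,0,0],
    [0,0,0],
    [0,0,0]
  ],
  "turn": [
    [0,0,0],
    [0,0,0],
    [0,0,0],
    [0,0,0.167],
    [0,0,0.167],
    [0,0,0.166],
    [0,0,0]
  ]
}}

```text
clock: 7.65
tool_pos: [0.6509, 0.0537, 0.0885]
eef_rot: [0.999, -0.045, 0.001, 0.0]
contact_force: [0.4, 0.1, -0.5]
opening: 0.313
finger_force: 35.0
```

Call:
{"op": "servo_tool", "data": {
  "translation": [
    [-0.012,0.036,0],
    [-0.012,0.036,0],
    [-0.012,0.036,0],
    [-0.012,0.036,0],
    [-0.012,0.036,0],
    [-0.012,0.036,0],
    [-0.012,0.036,0],
    [-0.012,0.036,0],
    [0,0,0],
    [0,0,0]
  ],
  "turn": [
    [0,0,0],
    [0,0,0],
    [0,0,0],
    [0,0,0],
    [0,0,0],
    [0,0,0],
    [0,0,0],
    [0,0,0],
    [0,0,0],
    [0,0,0]
  ]
}}

```text
clock: 8.9
tool_pos: [0.5295, -0.2237, 0.0878]
eef_rot: [0.999, -0.044, 0.001, -0.0]
contact_force: [0.5, -0.1, -0.5]
opening: 0.314
finger_force: 35.0
```

Run:
```python
from plant import r, optics
from h import *
from scipy.spatial.transform import Rotation as Q
s=r.get_state();R=Q.from_quat(s["eef_rot"]);print(s["clock"],s["tool_pos"],R.as_matrix().round(4).tolist(),s["opening"])
print(R.inv().apply(np.array([.5284,-.2243,s["tool_pos"][2]])-s["tool_pos"]))
for n in("top","side"):
    d=optics.snapshot(n);np.savez(n+"6.npz",**d);u,v=proj(d,s["tool_pos"])[0].astype(int);print(n,u,v)
    if n=="side":
        h=35;I=cv2.resize(d["img"][v-25:v+35,u-40:u+40,::-1],(800,600),interpolation=cv2.INTER_CUBIC);print("org",u-40,v-25)
        cv2.imwrite("pics/c6.png",np.clip(I*1.4,0,255).astype(np.uint8))
```

```text
8.9 [ 0.5295229  -0.22368209  0.08779132] [[0.996, -0.0888, 0.0013], [-0.0888, -0.9961, 0.0008], [0.0012, -0.0009, -1.0]] 0.31393457078819886
[-1.06360051e-03  7.15165524e-04 -1.93937933e-06]
top 364 205
side 328 168
org 288 143
```

View pics/c6.png

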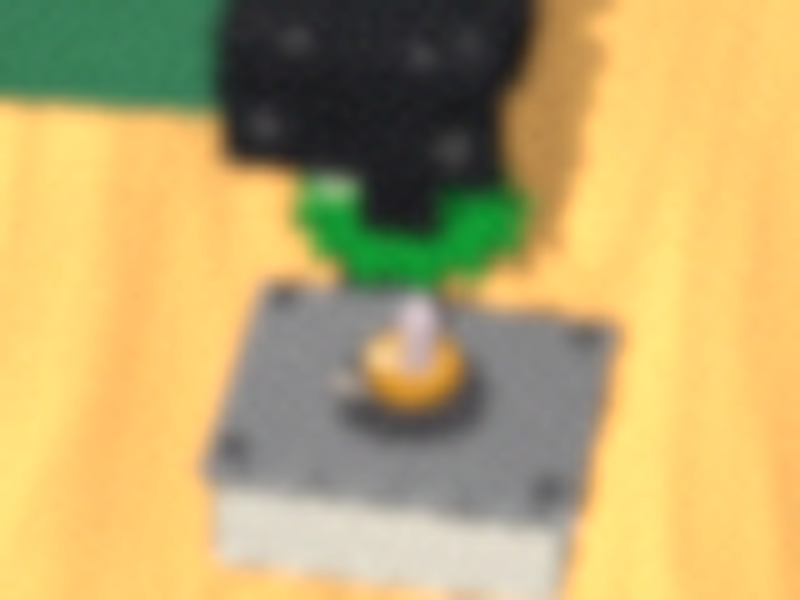

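The side crop shows the sprocket held level above the shaft, with the disc spanning columns 297 to 527 and its bottom edge at row 283. The stripe is on the +x side at (338,188), the collar spans columns 360 to 468, and the shaft tip is near (417,300). I'll compare these with the model projections.

Run:
```python
from h import *
d=load("side6.npz");a=-.09
px=lambda P:(proj(d,P)-[288,143]+.5)*10-.5
def ext(P): q=px(P);return q.min(0).round(0),q.max(0).round(0)
zb=.0878+.0127
for c in((.5295,-.2237),(.5285,-.2237),(.5295,-.2217)):
    print("disc",c,ext(pose([cyl(.0290,0,.01)],*c,zb,a)[0]))
for c in((.5284,-.2243),(.5274,-.2243),(.5284,-.2263)):
    print("collar",c,ext(pose([cyl(.013,.007,.012)],*c,.04,a)[0]))
    print("tip",px(pose([np.array([[-.0015,0,.035]])],*c,.04,a)[0]), "gb",px(pose([box(.106,.086,.04,.0401)],*c,0,a)[0])[::2].round(0).tolist())
# stripe on disc mid at r~22..27
print("stripe",[px(pose([np.array([[.025,0,.01]])],.5295,-.2237,zb,b)[0]).round(0) for b in(-.25,-.09,.1)])
I=d["img"].astype(int);m=(I[...,1]>I[...,0]*1.5)&(I[...,1]>I[...,2]*1.3);m[:160]=0;m[174:]=0;m[:,:310]=0;m[:,350:]=0
v,u=np.nonzero(m);print((u.min()-288)*10,(u.max()-288+1)*10,(v.max()-143+1)*10)
```

```text
disc (0.5295, -0.2237) (array([302., 129.]), array([517., 291.]))
disc (0.5285, -0.2237) (array([305., 129.]), array([521., 291.]))
disc (0.5295, -0.2217) (array([301., 134.]), array([517., 296.]))
collar (0.5284, -0.2243) (array([362., 330.]), array([455., 403.]))
tip [[415.91501377 296.11994075]] gb [[615.0, 320.0], [572.0, 518.0], [255.0, 275.0], [192.0, 467.0]]
collar (0.5274, -0.2243) (array([366., 330.]), array([459., 403.]))
tip [[419.52919481 296.36829672]] gb [[618.0, 320.0], [576.0, 518.0], [258.0, 275.0], [195.0, 467.0]]
collar (0.5284, -0.2263) (array([363., 325.]), array([456., 399.]))
tip [[416.51810665 291.55623405]] gb [[615.0, 316.0], [572.0, 513.0], [256.0, 270.0], [193.0, 462.0]]
stripe [array([[322., 174.]]), array([[318., 183.]]), array([[316., 194.]])]
300 520 290
```

Call:
{"op": "servo_tool", "data": {
  "translation": [
    [-0.0012,0.0004,0.01],
    [0,0,0.008],
    [0,0,0.004],
    [0,0,0.003],
    [0,0,0.003],
    [0,0,0]
  ],
  "turn": [
    [0,0,0],
    [0,0,0],
    [0,0,0],
    [0,0,0],
    [0,0,0],
    [0,0,0]
  ],
  "grip_force": 50
}}

```text
clock: 9.75
tool_pos: [0.5275, -0.2248, 0.0592]
eef_rot: [0.999, -0.046, -0.0, 0.0]
contact_force: [-0.0, 0.7, -0.8]
opening: 0.314
finger_force: 50.0
```

Call:
{"op": "servo_tool", "data": {
  "translation": [
    [0,0,0.002],
    [0,0,0.002],
    [0,0,0.002],
    [0,0,0]
  ],
  "turn": [
    [0,0,0],
    [0,0,0],
    [0,0,0],
    [0,0,0]
  ]
}}

```text
clock: 10.25
tool_pos: [0.5275, -0.2248, 0.0532]
eef_rot: [0.999, -0.046, -0.0, -0.0]
contact_force: [-0.6, 0.0, -1.0]
opening: 0.312
finger_force: 50.0
```

Call:
{"op": "servo_tool", "data": {
  "translation": [
    [0,0,0.003],
    [0,0,0.003],
    [0,0,0.003],
    [0,0,0.002],
    [0,0,0]
  ],
  "turn": [
    [0,0,0],
    [0,0,0],
    [0,0,0],
    [0,0,0],
    [0,0,0]
  ]
}}

```text
clock: 10.88
tool_pos: [0.5275, -0.2248, 0.0421]
eef_rot: [0.999, -0.046, -0.0, -0.0]
contact_force: [0.2, 0.2, -0.7]
opening: 0.313
finger_force: 50.0
```

Call:
{"op": "servo_tool", "data": {
  "translation": [
    [0,0,0.002],
    [0,0,0.002],
    [0,0,0.002],
    [0,0,0]
  ],
  "turn": [
    [0,0,0],
    [0,0,0],
    [0,0,0],
    [0,0,0]
  ]
}}

```text
clock: 11.38
tool_pos: [0.5276, -0.2249, 0.0366]
eef_rot: [0.999, -0.046, 0.0, 0.0]
contact_force: [-1.1, 0.0, 5.2]
opening: 0.314
finger_force: 50.0
```

Call:
{"op": "servo_tool", "data": {
  "translation": [
    [0,0,0.001],
    [0,0,0.001],
    [0,0,0.001],
    [0,0,0]
  ],
  "turn": [
    [0,0,0],
    [0,0,0],
    [0,0,0],
    [0,0,0]
  ]
}}

```text
clock: 11.88
tool_pos: [0.5277, -0.2249, 0.0339]
eef_rot: [0.999, -0.046, 0.0, 0.0]
contact_force: [-1.6, 1.0, 7.5]
opening: 0.317
finger_force: 50.0
```

Call:
{"op": "servo_tool", "data": {
  "translation": [
    [0,0,0.001],
    [0,0,0.001],
    [0,0,0]
  ],
  "turn": [
    [0,0,0],
    [0,0,0],
    [0,0,0]
  ]
}}

```text
clock: 12.25
tool_pos: [0.5277, -0.2249, 0.0333]
eef_rot: [0.999, -0.046, 0.0, 0.0]
contact_force: [-3.9, 0.5, 18.7]
opening: 0.312
finger_force: 50.0
```

The stop is reached: 18.7 N is well above the 8.5 N spring, and the height matches the expected 0.0333. I'll check once more before handing in.

Run:
```python
from plant import r, optics
from h import *
d=optics.snapshot("side")
cv2.imwrite("pics/c7.png",np.clip(cv2.resize(d["img"][148:208,288:368,::-1],(800,600),interpolation=cv2.INTER_CUBIC)*1.4,0,255).astype(np.uint8))
s=r.get_state();print(s["clock"],s["tool_pos"],s["contact_force"],s["finger_force"])
px=lambda P:(proj(d,P)-[288,148]+.5)*10-.5
for z in(.046,.049,.052): print(z,px(pose([cyl(.029,0,.01)],.5275,-.2245,z,0)[0]).max(0))
```

```text
12.3 [ 0.52775805 -0.22492915  0.03327677] [-3.54873153  1.95611172 17.90193174] 50.00499350368045
0.046 [515.96641461 393.62368804]
0.049 [516.41861599 385.43844252]
0.052 [516.87260687 377.22043804]
```

View pics/c7.png

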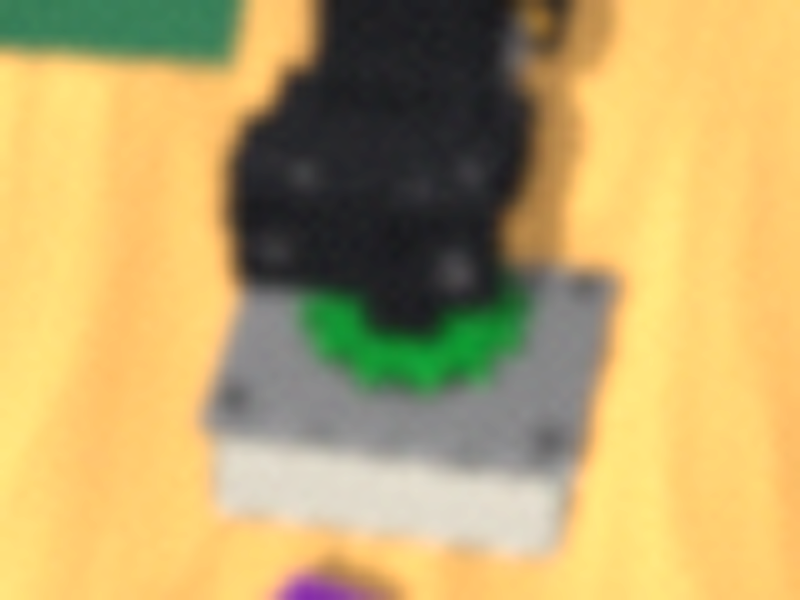

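The picture shows the sprocket low on the gearbox with its bottom edge at row 392. The model predicts 394 for fully home and 377 for collar up, so it is seated.

```bash
python3 -c "
from plant import r
print(r.finish_job())"
```

```text
the job is handed in; nothing more can be done
None
```

I fitted the middle sprocket on the D-shaft with its flat matched and pressed the collar down to its stop; the job was handed in at about 12.3 s, still gripping at 50 N and pressing with about 18 N.

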